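Close up the bur case on the jeweller's bench

TASK

Close up the small wooden bur case: with the fingertips, push both of its drawers fully home, and only then swing its lid down until it is fully shut (the brass tongue on the lid locks the drawers, so the lid goes last and is not slammed). Pick nothing up: the case stays standing where it is, not lifted or shoved along the bench, and the jar, wire spool, file and steel block around it are left alone.

Things in the scene. Friction and masses are not known exactly. Their poses are not given: they have to be found in the camera images.
- case: dark wooden case, 150 mm deep (x) by 250 mm wide (y), rim 75 mm above the bench, 85 mm high with the lid shut; about 3.7 kg in all, loose on the bench, slides if pushed with more than about 15 N. Origin: centre of its underside; x axis points to its back (hinge side), y to its left, z up. Two drawers side by side in its front (the -x side, towards the robot) below an open compartment tray, which the lid covers
- drawer_left (a joint): how far the left (+y) drawer is pulled out, m: 0 = fully home with its front flush with the case's front, at most 0.09; it slides along the case's x axis with 1.5 N of friction and stays where it is left
- drawer_right (a joint): the same for the right (-y) drawer
- drawer_left_front (a point): centre of the left drawer's front face, 28 mm above the bench: an upright flat panel 114 mm wide, 40 mm high (8 to 48 mm above the bench), 10 mm thick, medium brown with a flat brass plate, no knob; the point moves with the drawer, axes as the case's; push it along the case's +x
- drawer_right_front (a point): the same for the right drawer
- lid (a joint): lid angle, rad: 0 = shut, lying on the rim; pi/2 = upright; starts standing open at 1.25 to 1.5. The hinge is stiff (0.25 N m of friction): the lid stays at any angle and must be pushed all the way
- lid_hinge (a point): middle of the hinge line, at the back of the rim (75 mm behind the case's centre, 75 mm above the bench), axes as the case's; the hinge line runs along the case's y
- lid_edge (a point): middle of the free edge of the lid, on its outer face (uppermost when shut). The lid is a medium brown panel 150 mm from hinge to free edge, 250 mm wide, 10 mm thick; its underside passes through the hinge line. Its axes turn with the lid: -x from hinge to free edge, z out of the outer face. A brass tongue 30 mm wide stands off the middle of the free edge, reaching 31 mm past the underside; it hangs 3 mm in front of the drawers when shut
- jar: closed glass jar with white cap, 48 mm across, 65 mm high, origin at the centre of its underside; leave alone
- spool: dark steel wire spool, 48 mm across, 50 mm high, origin at the centre of its underside; leave alone
- file: file lying on the bench, 210 mm long along its x (wooden handle to -x), 26 mm high, origin on the bench below the joint of handle and blade; leave alone
- block: steel bench block 75 x 60 x 30 mm, origin at the centre of its underside; leave alone

How it is judged:
By the outcome, as a careful person would: the job done as asked, in the order asked, and still so for the second after the job is handed in, with the robot touching nothing.
It also fails if it takes over 64 s, if anything falls off the work surface, if the arm or the gripper's body presses on something with over 40 N, if the wrist force passes 120 N, or if a joint passes its speed limit or range.

ROBOT

A 6-joint arm with a two-finger parallel gripper is mounted at the origin on the work surface. World frame = base frame: x ahead of the robot, y to its left, z up, the work surface at z = 0. Lengths are in m, angles in rad, forces in N, time in s.
With the tool pointing down it reaches from about 0.275 to 0.875 m from the base axis. Payload 12.5 kg.
Tool frame: the origin (TCP) lies at the very end of the fingers, on their centre line; the grasp point (between the pads) lies 19 mm behind it; x points along the fingers, y is the direction in which the jaws open and shut, and the axes are right-handed (so a half turn about x gives the same grasp; the last joint's range is limited). The gripper opens to 85 mm and grips with 20 to 120 N. Pads are 22 mm wide; open, the fingers measure 114 mm over their backs; the gripper's body (76 mm by 85 mm) begins 54 mm behind the grasp point. The pads swing forward as they close: fully open they stand 13 mm farther back than shut.
Start: joints at [-1.203, 0.351, 1.652, -0, 1.139, -0.085], TCP at [0.241, -0.495, 0.231] pointing down, gripper open.
Joint ranges: [-2.75, 2.75], [-0.79, 2.1], [0.01, 2.65], [-1.57, 4.71], [0.07, 3.14], [-2.87, 2.87]. Speed limits (rad/s): [2.22, 2.22, 2.79, 3.14, 3.14, 3.14].

INTERFACE

Orientations are given as a 3x3 rotation matrix whose columns are the frame's x, y, z axes.
In Python, from bench import manip gives the robot as it stands. Calls block until the motion is done:
- manip.move_ptp(position, orientation): joint-space move of the TCP to a pose.
- manip.move_l(position, attitude=None, max_speed=0.15): straight line of the TCP; attitude=None keeps the orientation; max_speed is the mean speed in m/s.
- manip.move_j(angles): joint-space move.
- manip.set_gripper(opening, effort=None): opening from 0.0 (shut) to 1.0 (fully open); effort is the grip in N (None keeps the last); returns when the fingers have stopped.
- manip.dwell(seconds).
- manip.inverse_kinematics(position, orientation): joint angles nearest the present ones, or None.
- manip.grab_frame(name): name is "scene" or "top" or "wrist"; returns (picture, depth): 400x640x3 uint8, red, green, blue; 400x640 float32, m along the optical axis (not along the pixel's ray), 0 where there is no reading.
- manip.get_calibration(name): a dict with "camera_matrix" (3x3 intrinsics, pixels), "R" (3x3) and "t" (3): a world point X has camera coordinates R X + t. Camera axes: x right, y down, z forward; pixel columns grow to the right and rows downward; lengths in m; the calibration is good to about 2 mm. A picture is of the moment at which its call begins: read the wrist's pose just before it. get_calibration takes no time and is no camera call; for the wrist camera it gives the pose at the moment of the call.
A pose or a line that the arm cannot do raises manip.Unreachable and nothing moves.
- manip.sign_off(): hands the job in, once; it reports no verdict.
Trained networks look in the newest picture that a camera, given by its name, has taken for a name from the list of things; names that differ only in an ending like _2 or _b are one class to them, and where a whole thing is asked for, a point or a joint stands for the part that bears it (a point fixed in the world has none). Each returns a list of dicts, best first, with "confidence" (0 to 1); they miss things now and then, are a little off and sometimes report something else, mostly with a low value. They report only what shows in the picture. A call takes as long as a camera call.
- manip.look_for(camera, name): "at" ([x, y, z] in m, in world coordinates, good to about 4 mm: the middle of the surface that is visible of it).
Readings, each from a call of its own:
- manip.current_time(): time.
- manip.current_qpos(): joint angles.
- manip.current_joint_vel(): joint speeds.
- manip.current_joint_torque(): joint torques, N m.
- manip.current_ee_pos(): TCP position.
- manip.current_tcp_rot(): TCP orientation.
- manip.current_force(): force on the tool from outside, world axes, zero at the start.
- manip.current_ft_torque(): the same for the moment, N m.
- manip.current_grip_width(): opening from 0.0 (shut) to 1.0 (fully open).
Only numpy, scipy, OpenCV 4.12 (cv2) and the standard library are available. Lean on these libraries where they do the work, as an engineer would, in place of code of your own. Each camera call takes 0.05 s, during which the arm holds its last target. There are 200 camera calls.

## Working session

There is one attempt and no reset: what is moved stays moved. The work goes in short steps, each a Python script; the robot and the scene stay as the last script left them, time stands still between calls to the robot, and variables do not carry over. Pictures are saved under pics/ and viewed, about 8 in all and at most 12, crops included, and the job is handed in when it is done.

```bash
mkdir -p pics; ls
python3 - <<'E'
from bench import manip
import cv2,numpy as np
ims=[]
for c in ("scene","top"):
    p,d=manip.grab_frame(c); cv2.imwrite(f"pics/{c}0.png",p[:,:,::-1]); np.save(f"{c}0.npy",d)
    K=manip.get_calibration(c); print(c,np.round(K["camera_matrix"],1).tolist(),np.round(K["R"],3).tolist(),np.round(K["t"],3))
    for n in ("case","drawer_left_front","drawer_right_front","lid_edge","lid_hinge","lid","jar","spool","file","block"):
        try: print(n,[(np.round(r["at"],3).tolist(),round(r["confidence"],2)) for r in manip.look_for(c,n)[:2]])
        except Exception as e: print(n,e)
print(manip.current_time(),manip.current_force())
E
```

```text
pics
scene [[459.3, 0.0, 314.4], [0.0, 459.3, 195.6], [0.0, 0.0, 1.0]] [[0.496, 0.869, 0.003], [0.719, -0.408, -0.562], [-0.487, 0.281, -0.827]] [-0.301 -0.369  1.652]
case [([0.671, 0.119, 0.12], 0.61)]
drawer_left_front [([0.509, 0.234, 0.035], 0.72)]
drawer_right_front [([0.498, 0.11, 0.046], 0.69)]
lid_edge [([0.683, 0.119, 0.159], 0.92)]
lid_hinge [([0.674, 0.122, 0.117], 0.56)]
lid [([0.68, 0.117, 0.158], 0.95)]
jar [([0.668, 0.326, 0.058], 0.75)]
spool [([0.514, -0.054, 0.048], 0.71)]
file [([0.731, 0.428, 0.013], 0.97), ([0.515, -0.054, 0.051], 0.52)]
block [([0.526, -0.166, 0.034], 0.71), ([0.496, 0.107, 0.045], 0.54)]
top [[510.1, 0.0, 314.9], [0.0, 510.1, 201.7], [0.0, 0.0, 1.0]] [[-0.004, -1.0, 0.006], [-0.985, 0.003, -0.171], [0.171, -0.007, -0.985]] [-0.002  0.604  1.346]
case [([0.608, 0.15, 0.057], 0.66), ([0.66, 0.13, 0.221], 0.66)]
drawer_left_front [([0.535, 0.232, 0.015], 0.56)]
drawer_right_front [([0.515, 0.103, 0.011], 0.96), ([0.534, 0.231, 0.012], 0.2)]
lid_edge [([0.66, 0.129, 0.218], 0.83), ([0.606, 0.15, 0.058], 0.55)]
lid_hinge [([0.602, 0.149, 0.053], 0.63)]
lid [([0.661, 0.127, 0.216], 0.94)]
jar [([0.658, 0.33, 0.064], 0.88)]
spool [([0.509, -0.05, 0.056], 0.76)]
file [([0.716, 0.43, 0.015], 0.72), ([0.661, 0.128, 0.217], 0.62)]
block [([0.512, -0.156, 0.035], 0.75)]
1.1 [ 0.36995336 -0.16461449 -0.91912081]
```

Run:
```python
import cv2
a=cv2.imread("pics/scene0.png");b=cv2.imread("pics/top0.png")
cv2.imwrite("pics/s0z.png",cv2.resize(a[100:350,120:520],(800,500)))
cv2.imwrite("pics/t0z.png",cv2.resize(b[20:320,120:520],(800,600)))
```

```text
(no output)
```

View pics/s0z.png

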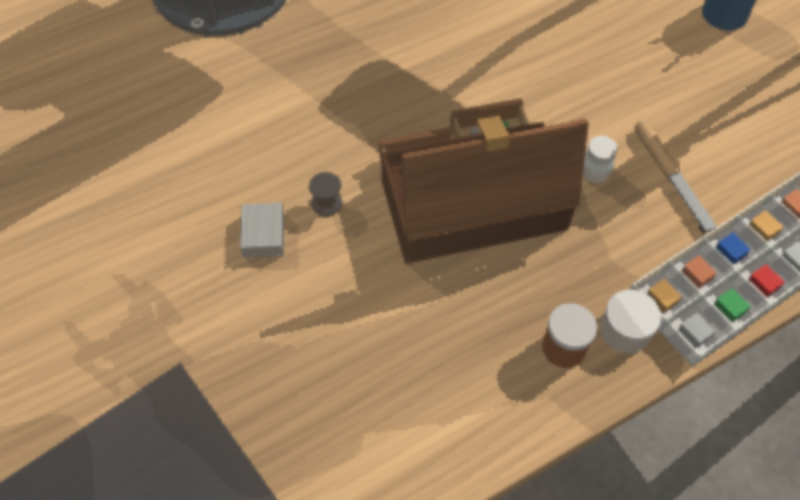

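View pics/t0z.png

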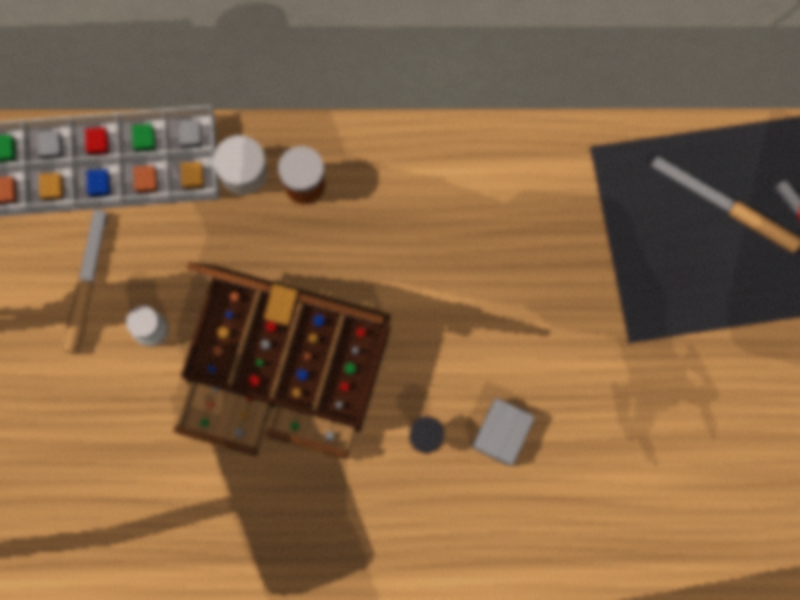

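The lid stands open, with its brass tongue at top-crop pixel (280,305). The left drawer is pulled out further (front edge from (177,432) to (257,454)) and the right one less (to (347,455)). The case is yawed about -0.27 rad. The spool at (427,435) is near the right front and the jar at (146,325) is by the left side. Next I measure these.

```bash
cat > h.py <<'E'
import numpy as np
from bench import manip
def cloud(cam,d):
    K=manip.get_calibration(cam);k=K["camera_matrix"];v,u=np.indices(d.shape)
    P=np.stack([(u-k[0,2])/k[0,0]*d,(v-k[1,2])/k[1,1]*d,d],-1)
    W=(P-K["t"])@K["R"]; W[d==0]=np.nan
    return W
def onplane(cam,u,v,z):
    K=manip.get_calibration(cam);k=K["camera_matrix"]
    r=K["R"].T@np.array([(u-k[0,2])/k[0,0],(v-k[1,2])/k[1,1],1]);c=-K["R"].T@K["t"]
    return c+r*(z-c[2])/r[2]
E
python3 - <<'E'
from h import *
d=np.load("top0.npy");W=cloud("top",d)
f=lambda x,y,z:np.round(onplane("top",120+x/2,20+y/2,z),4)
A,B=f(183,378,.075),f(360,428,.075)
print("rim front corners",A,B,np.linalg.norm(A-B))
for n,p in dict(LdL=(177,432),LdR=(257,454),RdL=(268,435),RdR=(347,455)).items(): print(n,f(*p,.048))
import cv2
# rim points from depth cloud
m=(abs(W[...,2]-.075)<.006)&(W[...,0]>.4)&(W[...,0]<.75)&(W[...,1]>-.02)&(W[...,1]<.29)
q=W[m][:,:2].astype(np.float32); r=cv2.minAreaRect(q); print(m.sum(),r)
print("corners",cv2.boxPoints(r))
m=(abs(W[...,2]-.045)<.008)&(W[...,0]>.4)&(W[...,0]<.75)&(W[...,1]>-.02)&(W[...,1]<.29)
yaw=np.arctan2(*( -(A-B)[:1].tolist()[0],(A-B)[1])) ;print("yaw",yaw)
R=np.array([[np.cos(yaw),-np.sin(yaw)],[np.sin(yaw),np.cos(yaw)]])
mid=(A[:2]+B[:2])/2; C=mid+R[:,0]*.075; print("centre",C)
L=(W[...,:2]-C)@R
for lo,hi in ((.02,.115),(-.115,-.02)):
    mm=(L[...,1]>lo)&(L[...,1]<hi)&(W[...,2]>.042)&(W[...,2]<.056)&(L[...,0]<-.08)&(L[...,0]>-.2)
    x=L[...,0][mm];print("drawer front x local",mm.sum(),np.percentile(x,[0,5,25,50]),np.nanmedian(W[...,2][mm]))
# lid: points above 0.09
for cam in("top","scene"):
    W=cloud(cam,np.load(cam+"0.npy"));l=(W[...,:2]-C)@R
    mm=(abs(l[...,1])<.12)&(l[...,0]>.0)&(l[...,0]<.2)&(W[...,2]>.1)&(W[...,2]<.3)
    print(cam,mm.sum())
    for a in np.arange(.1,.26,.02):
        k=mm&(W[...,2]>=a)&(W[...,2]<a+.02)
        if k.sum()>3: print(round(a,2),k.sum(),np.round(np.percentile(l[k][:,0],[5,50,95]),3),np.round(np.percentile(l[k][:,1],[1,99]),3))
for n,zz in (("jar",.065),("spool",.05),("block",.03)): 
    a=np.array(manip.look_for("top",n)[0]["at"])[:2];print(n,a,"local",np.round((a-C)@R,3))
print(manip.current_tcp_rot().round(2).tolist())
E
```

```text
rim front corners [0.5812 0.2744 0.075 ] [0.5132 0.0369 0.075 ] 0.24704301244924942
LdL [0.5114 0.2856 0.048 ]
LdR [0.4813 0.1767 0.048 ]
RdL [0.507  0.1622 0.048 ]
RdR [0.4795 0.055  0.048 ]
630 ((0.6268596649169922, 0.13912661373615265), (0.25098803639411926, 0.1597272753715515), 73.78942108154297)
corners [[ 0.5151373   0.04091737]
 [ 0.66851413 -0.00367343]
 [ 0.738582    0.23733586]
 [ 0.5852052   0.28192666]]
yaw -0.2788556778524553
centre [0.61930283 0.13500582]
drawer front x local 131 [-0.14533539 -0.14492352 -0.14290236 -0.14023699] 0.04803128374582989
drawer front x local 141 [-0.11548591 -0.11491673 -0.11267806 -0.10989416] 0.0477344101725142
top 754
0.1 24 [0.076 0.077 0.08 ] [-0.12   0.102]
0.12 24 [0.067 0.073 0.075] [-0.12   0.111]
0.14 28 [0.066 0.068 0.07 ] [-0.119  0.109]
0.16 26 [0.061 0.063 0.065] [-0.119  0.116]
0.18 28 [0.055 0.058 0.06 ] [-0.12   0.114]
0.2 225 [0.012 0.043 0.054] [-0.116  0.118]
0.22 399 [0.017 0.043 0.049] [-0.117  0.115]
scene 3413
0.1 451 [0.073 0.077 0.08 ] [-0.118  0.117]
0.12 480 [0.068 0.071 0.075] [-0.117  0.118]
0.14 488 [0.063 0.066 0.07 ] [-0.117  0.117]
0.16 500 [0.058 0.062 0.065] [-0.118  0.119]
0.18 525 [0.053 0.056 0.06 ] [-0.118  0.117]
0.2 566 [0.046 0.051 0.055] [-0.117  0.117]
0.22 403 [0.017 0.045 0.051] [-0.116  0.114]
jar [0.6579 0.3302] local [-0.017  0.198]
spool [ 0.5088 -0.0497] local [-0.055 -0.208]
block [ 0.5121 -0.1564] local [-0.023 -0.31 ]
[[-0.0, 0.44, -0.9], [0.0, -0.9, -0.44], [-1.0, -0.0, 0.0]]
```

```bash
cat >> h.py <<'E'
yaw=-.281; C=np.array([.6193,.135])
ex=np.array([np.cos(yaw),np.sin(yaw),0]);ey=np.array([-np.sin(yaw),np.cos(yaw),0]);ez=np.array([0,0,1.])
def wp(x,y,z): return np.array([C[0],C[1],0])+x*ex+y*ey+z*ez
def rot(tilt):  # finger direction leans towards case +x by tilt; jaws along case -y
    a=np.sin(tilt)*ex-np.cos(tilt)*ez; b=-ey
    return np.column_stack([a,b,np.cross(a,b)])
def loc(p): d=np.asarray(p)-np.array([C[0],C[1],0]); return np.array([d@ex,d@ey,d[2]])
def fl(): f=manip.current_force(); return np.array([f@ex,f@ey,f[2]])
E
cat > drawer.py <<'E'
import sys; from h import *
y,face,first=float(sys.argv[1]),float(sys.argv[2]),sys.argv[3]=="1"
T=rot(.35); x0=face-.0103-.03
if first:
    manip.set_gripper(0.0); manip.move_ptp(wp(x0,y,.18),T)
else: manip.move_l(wp(x0,y,.15),T,.25)
manip.move_l(wp(x0,y,.022),max_speed=.15)
manip.dwell(.2); f0=fl(); print("tare",f0.round(2),manip.current_time())
x=-.075-.0103-.007
manip.move_l(wp(x,y,.022),max_speed=.05); print("near",(fl()-f0).round(2))
for i in range(14):
    x+=.001; manip.move_l(wp(x,y,.022),max_speed=.02); f=fl()-f0
    print(round(x,4),loc(manip.current_ee_pos())[0].round(4),f.round(2))
    if f[0]<-5: break
manip.dwell(.1);print((fl()-f0).round(2))
manip.move_l(wp(x-.04,y,.022),max_speed=.12)
manip.move_l(wp(x-.04,y,.15),max_speed=.25); print(manip.current_time())
E
python3 drawer.py .06 -.145 1
```

```text
Traceback (most recent call last):
  File "drawer.py", line 7, in <module>
    manip.move_l(wp(x0,y,.022),max_speed=.15)
    ~~~~~~~~~~~~^^^^^^^^^^^^^^^^^^^^^^^^^^^^^
bench.Unreachable: the arm cannot follow that straight line within its joint ranges
```

Run:
```python
from h import *
print(manip.current_qpos().round(2),manip.current_time())
for t in (0,.1,.2,.35):
  for p in ((-.185,.06,.022),(-.185,.06,.15),(-.09,.06,.022),(-.155,-.06,.022),(-.09,-.06,.022),(.095,0,.26),(.095,0,.19)):
    q=manip.inverse_kinematics(wp(*p),rot(t)); print(t,p,None if q is None else np.round(q,2))
```

```text
[ 0.53  0.28  1.95 -0.39  0.71  2.65] 4.7417
0 (-0.185, 0.06, 0.022) [ 0.4   0.61  1.87 -0.    0.66  2.25]
0 (-0.185, 0.06, 0.15) [ 0.4   0.4   1.81 -0.    0.93  2.25]
0 (-0.09, 0.06, 0.022) [ 0.3   0.7   1.67 -0.    0.77  2.15]
0 (-0.155, -0.06, 0.022) [ 0.16  0.55  2.   -0.    0.59  2.01]
0 (-0.09, -0.06, 0.022) [ 0.11  0.62  1.85 -0.    0.67  1.96]
0 (0.095, 0, 0.26) [ 0.09  0.65  1.11 -0.    1.38  1.94]
0 (0.095, 0, 0.19) [ 0.09  0.7   1.19 -0.    1.25  1.94]
0.1 (-0.185, 0.06, 0.022) [ 0.43  0.59  1.92 -0.12  0.56  2.39]
0.1 (-0.185, 0.06, 0.15) [ 0.43  0.37  1.86 -0.09  0.84  2.34]
0.1 (-0.09, 0.06, 0.022) [ 0.32  0.68  1.73 -0.09  0.65  2.25]
0.1 (-0.155, -0.06, 0.022) [ 0.19  0.53  2.05 -0.1   0.47  2.12]
0.1 (-0.09, -0.06, 0.022) [ 0.13  0.6   1.91 -0.08  0.55  2.04]
0.1 (0.095, 0, 0.26) [ 0.1   0.6   1.19 -0.04  1.25  1.96]
0.1 (0.095, 0, 0.19) [ 0.1   0.66  1.27 -0.04  1.12  1.97]
0.2 (-0.185, 0.06, 0.022) [ 0.47  0.58  1.96 -0.3   0.47  2.58]
0.2 (-0.185, 0.06, 0.15) [ 0.47  0.35  1.9  -0.2   0.75  2.46]
0.2 (-0.09, 0.06, 0.022) [ 0.35  0.66  1.79 -0.23  0.55  2.39]
0.2 (-0.155, -0.06, 0.022) [ 0.21  0.52  2.11 -0.28  0.35  2.32]
0.2 (-0.09, -0.06, 0.022) [ 0.15  0.58  1.97 -0.2   0.42  2.18]
0.2 (0.095, 0, 0.26) [ 0.12  0.56  1.28 -0.09  1.13  2.  ]
0.2 (0.095, 0, 0.19) [ 0.12  0.62  1.35 -0.09  0.99  2.01]
0.35 (-0.185, 0.06, 0.022) None
0.35 (-0.185, 0.06, 0.15) [ 0.53  0.33  1.97 -0.43  0.64  2.7 ]
0.35 (-0.09, 0.06, 0.022) [ 0.39  0.65  1.86 -0.56  0.41  2.74]
0.35 (-0.155, -0.06, 0.022) None
0.35 (-0.09, -0.06, 0.022) [ 0.18  0.57  2.05 -0.64  0.26  2.64]
0.35 (0.095, 0, 0.26) [ 0.14  0.5   1.39 -0.17  0.93  2.07]
0.35 (0.095, 0, 0.19) [ 0.14  0.57  1.46 -0.2   0.8   2.11]
```

```bash
sed -i 's/rot(.35)/rot(.1)/; s/manip.set_gripper(0.0); //; s/\.0103/.0109/g' drawer.py; python3 drawer.py .06 -.145 1
```

```text
tare [-0.39 -0.46 -0.44] 6.5417
near [-0.47  0.9   0.05]
-0.0919 -0.0919 [-0.86 -0.68  1.29]
-0.0909 -0.0908 [-0.48  0.1   0.02]
-0.0899 -0.0898 [-0.32  0.14  0.4 ]
-0.0889 -0.0888 [0.49 0.38 0.39]
-0.0879 -0.0878 [-0.66  1.    0.43]
-0.0869 -0.0868 [-0.43  0.7  -0.86]
-0.0859 -0.0858 [0.05 0.84 0.78]
-0.0849 -0.0848 [-0.64 -0.69 -0.19]
-0.0839 -0.0838 [-0.18  0.89  0.56]
-0.0829 -0.0836 [-4.85  1.5   3.21]
-0.0819 -0.0835 [-11.24   2.28   6.97]
[-10.29   2.48   6.11]
12.5417
```

```bash
sed -i 's/-\.0109-\.007/-.0109-.002/; s/x+=.001/x+=.0005/; s/f\[0\]<-5/f[0]<-6/' drawer.py; python3 drawer.py -.06 -.116 0
python3 - <<'E'
from h import *
import cv2
p,d=manip.grab_frame("top");np.save("top1.npy",d)
cv2.imwrite("pics/t1z.png",cv2.resize(p[130:290,170:370,::-1],(800,640))[:600])
print(manip.current_time())
W=cloud("top",d);C2=np.array([*C,0]);L=np.stack([(W-C2)@ex,(W-C2)@ey],-1)
for z0,z1,n in ((.042,.056,"drawer"),(.07,.082,"rim")):
  for lo,hi in ((.02,.115),(-.115,-.02)):
    mm=(L[...,1]>lo)&(L[...,1]<hi)&(W[...,2]>z0)&(W[...,2]<z1)&(L[...,0]<-.05)&(L[...,0]>-.14)
    print(n,mm.sum(),np.percentile(L[...,0][mm],[2,10,50]) if mm.any() else 0)
E
```

```text
tare [-1.14 -0.07  0.1 ] 14.3917
near [ 1.12 -0.19  0.11]
-0.0874 -0.0875 [-1.23  0.46  0.53]
-0.0869 -0.0869 [-0.5   1.02  0.35]
-0.0864 -0.0863 [0.03 0.9  1.17]
-0.0859 -0.0859 [ 0.2   0.39 -0.14]
-0.0854 -0.0854 [-0.06  1.08 -0.58]
-0.0849 -0.0849 [0.09 0.05 1.05]
-0.0844 -0.0844 [ 0.4   0.86 -0.2 ]
-0.0839 -0.0839 [-0.86  1.25  0.93]
-0.0834 -0.0839 [-3.65  2.07  2.46]
-0.0829 -0.0838 [-6.96  2.18  4.7 ]
[-6.25  1.3   4.29]
19.6667
19.7167
drawer 142 [-0.07344837 -0.07288229 -0.05933666]
drawer 57 [-0.07336054 -0.07271069 -0.0590156 ]
rim 85 [-0.07314239 -0.07281208 -0.0699238 ]
rim 30 [-0.0736225  -0.07311598 -0.07051737]
```

View pics/t1z.png

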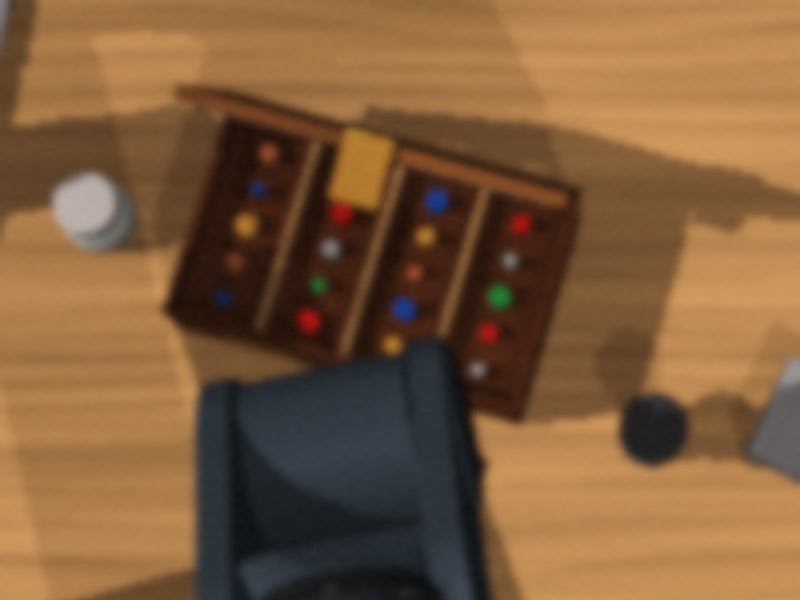

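Both drawer fronts are now flush with the rim front: local x is about -0.073 for both in depth. In the picture nothing shows beyond the case front edge from (165,310) to (520,415), though the gripper hides part of it. The case hasn't moved. Now the lid.

```bash
cat > lid.py <<'E'
from h import *
T=rot(0); w=.011; r=.128; hx,hz,y=.0765,.075,.003
def tcp(th,off=0): # front lower finger corner on the lid's outer face
    n=.010+off
    return wp(hx-r*np.cos(th)+n*np.sin(th)+w,y,hz+r*np.sin(th)+n*np.cos(th))
p0=tcp(1.33,.03); l0=loc(p0)
manip.move_l(wp(-.124,-.06,.29),T,.25)
manip.move_l(wp(l0[0]+.01,y,.29),max_speed=.25)
manip.move_l(p0,max_speed=.15); manip.dwell(.2); f0=fl(); print("tare",f0.round(2),manip.current_time())
for th in np.r_[1.33,np.arange(1.25,.14,-.1)]:
    manip.move_l(tcp(th),max_speed=.07); f=fl()-f0; print(round(th,2),f.round(1))
    if np.linalg.norm(f)>14: print("STOP");break
print(loc(manip.current_ee_pos()),manip.current_time())
E
python3 lid.py
```

```text
tare [ 0.55 -0.7   0.29] 22.4167
1.33 [-0.5  1.  -0.5]
1.25 [-0.2  0.8 -0.5]
1.15 [ 0.   1.  -1.6]
1.05 [-0.8  1.2 -0.8]
0.95 [-0.4  1.  -0.1]
0.85 [-1.   1.3  0.4]
0.75 [-0.9  1.3 -0.3]
0.65 [-0.6  1.2 -0.5]
0.55 [-1.   0.5 -0.4]
0.45 [ 0.1 -0.1  0. ]
0.35 [0.3 0.6 0.4]
0.25 [-0.7  1.1  0. ]
0.15 [0.4 1.2 0.2]
[-0.0379678   0.00286279  0.10342042] 26.9583
```

Run:
```python
from h import *
import cv2
p,d=manip.grab_frame("scene")
cv2.imwrite("pics/s2z.png",cv2.resize(p[120:250,270:470,::-1],(800,520)))
W=cloud("scene",d);C2=np.array([*C,0]);L=np.stack([(W-C2)@ex,(W-C2)@ey,W[...,2]],-1)
for x in np.arange(-.1,.1,.02):
  for s in (1,-1):
    m=(abs(L[...,0]-x)<.004)&(abs(L[...,1]-s*.08)<.03)
    print(round(x,2),s,m.sum(),np.percentile(L[...,2][m],[5,50,95]).round(3) if m.any() else 0)
```

```text
-0.1 1 0 0
-0.1 -1 128 [0.398 0.471 0.489]
-0.08 1 1 [0.434 0.434 0.434]
-0.08 -1 135 [0.382 0.453 0.475]
-0.06 1 67 [0.101 0.106 0.426]
-0.06 -1 176 [0.103 0.41  0.462]
-0.04 1 91 [0.099 0.196 0.414]
-0.04 -1 168 [0.099 0.378 0.449]
-0.02 1 151 [0.097 0.367 0.393]
-0.02 -1 143 [0.097 0.364 0.432]
0.0 1 54 [0.093 0.097 0.101]
0.0 -1 97 [0.094 0.1   0.392]
0.02 1 50 [0.091 0.094 0.098]
0.02 -1 53 [0.089 0.094 0.098]
0.04 1 56 [0.087 0.091 0.095]
0.04 -1 51 [0.087 0.091 0.095]
0.06 1 54 [0.085 0.088 0.093]
0.06 -1 57 [0.085 0.088 0.091]
0.08 1 146 [-0.001  0.04   0.086]
0.08 -1 131 [-0.001  0.035  0.085]
```

View pics/s2z.png

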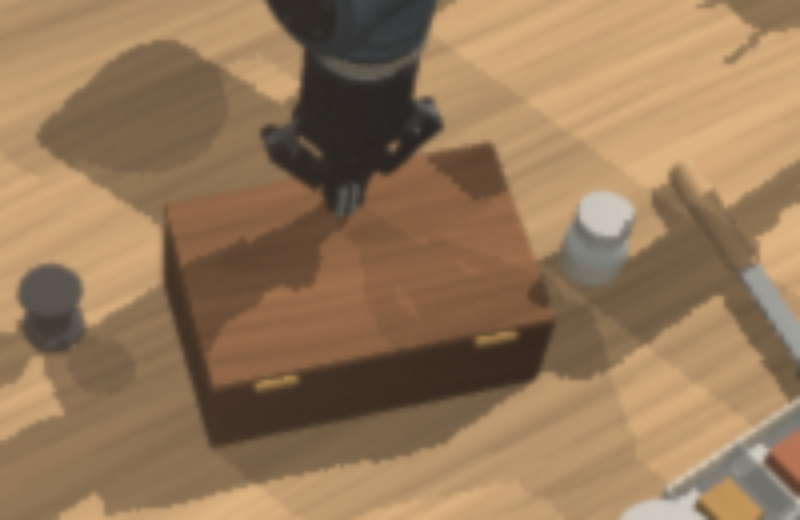

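The lid has followed the finger, whose tip is at (345,205), down to about 0.15 rad. The case is in place. Now I press it shut gently, with a force check.

```bash
cat > shut.py <<'E'
from h import *
import cv2
manip.dwell(.2); f0=fl(); p=manip.current_ee_pos(); z=p[2]
for zt in (.097,.092,.088):
    manip.move_l([p[0],p[1],zt],max_speed=.04); print(zt,(fl()-f0).round(1))
z=.088
for i in range(16):
    z-=.0005; manip.move_l([p[0],p[1],z],max_speed=.02); f=fl()-f0
    print(round(z,4),manip.current_ee_pos()[2].round(4),f.round(1))
    if f[2]>9: break
manip.dwell(.2);print((fl()-f0).round(1))
manip.move_l([p[0],p[1],.2],max_speed=.12)
manip.move_j([-.8,.2,1.65,0,1.2,1.9]); print(manip.current_time())
for c in("scene","top"):
    q,d=manip.grab_frame(c); L=cloud(c,d)-np.array([*C,0]); L=np.stack([L@ex,L@ey,L[...,2]],-1)
    print(c,[(round(x,2),np.nanmedian(L[...,2][(abs(L[...,0]-x)<.006)&(abs(L[...,1])<.1)]).round(4)) for x in np.arange(-.06,.07,.02)])
    m=(L[...,2]>.075)&(L[...,2]<.1)&(abs(L[...,0])<.12)&(abs(L[...,1])<.16);r=cv2.minAreaRect(L[m][:,:2].astype(np.float32));print(r)
    cr=q[20:320,120:520] if c=="top" else q[100:260,240:480]
    cv2.imwrite(f"pics/{c}3.png",cv2.resize(cr[:,:,::-1],(800,int(800*cr.shape[0]/cr.shape[1]))))
    for n in ("jar","spool","file","block"): print(n,[np.round(r["at"],3).tolist() for r in manip.look_for(c,n)[:1]])
E
python3 shut.py
```

```text
0.097 [ 0.1  0.7 -0.2]
0.092 [-0.9  0.2 -1.3]
0.088 [-0.5  0.3  1.1]
0.0875 0.0875 [0.3 0.4 0.2]
0.087 0.087 [-0.1 -0.2  1. ]
0.0865 0.0865 [-0.2  0.5 -0.5]
0.086 0.0859 [-0.2 -0.3  0.3]
0.0855 0.0854 [-0.5  0.1 -0.6]
0.085 0.0851 [-1.2 -0.6  2.2]
0.0845 0.085 [-2.9 -0.3  7.8]
0.084 0.085 [-4.2 -2.6 11.8]
[-5.2 -2.4 11.5]
33.325
scene [(np.float64(-0.06), np.float64(0.0863)), (np.float64(-0.04), np.float64(0.0861)), (np.float64(-0.02), np.float64(0.0865)), (np.float64(0.0), np.float64(0.0863)), (np.float64(0.02), np.float64(0.0863)), (np.float64(0.04), np.float64(0.0863)), (np.float64(0.06), np.float64(0.0861))]
((0.0004900023341178894, 0.003516778349876404), (0.1623087227344513, 0.2514346241950989), 0.00214955722913146)
jar [[0.669, 0.327, 0.054]]
spool [[0.515, -0.058, 0.052]]
file [[0.728, 0.429, 0.013]]
block [[0.526, -0.166, 0.03]]
top [(np.float64(-0.06), np.float64(0.0849)), (np.float64(-0.04), np.float64(0.0849)), (np.float64(-0.02), np.float64(0.085)), (np.float64(0.0), np.float64(0.085)), (np.float64(0.02), np.float64(0.0846)), (np.float64(0.04), np.float64(0.085)), (np.float64(0.06), np.float64(0.0849))]
((0.0020159855484962463, 0.00559929758310318), (0.2504499554634094, 0.16280218958854675), 89.86180114746094)
jar [[0.655, 0.331, 0.063]]
spool [[0.511, -0.048, 0.054]]
file [[0.718, 0.428, 0.014]]
block [[0.513, -0.158, 0.032]]
```

View pics/top3.png

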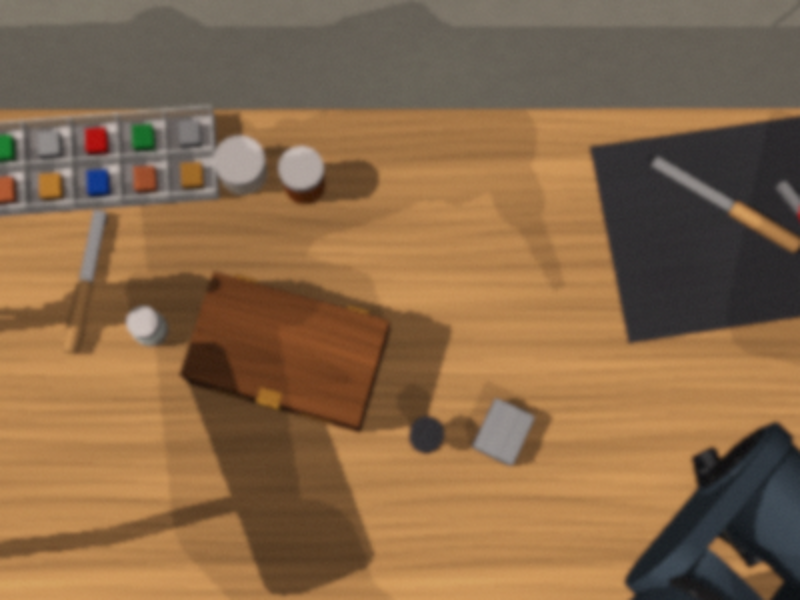

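The lid lies flat and shut, with its tongue at the front at (268,398). The case's front corners are still at about (183,378) and (360,428), as at the start. No drawer protrudes, the neighbours haven't moved and the arm is clear.

```bash
python3 -c "
from bench import manip
print(manip.current_force().round(1),manip.current_time()); manip.sign_off()"
```

```text
[-0.5  0.3  0.1] 33.825
the job is handed in; nothing more can be done
```

The case is closed up and the job is handed in at 33.8 s. I pushed the left drawer home with the shut fingertips, then the right. Last, I swung the lid down slowly from behind and pressed it shut.

- **Drawers:** the left one stopped hard at about 11 N and the right at about 7 N. After that, depth put both fronts level with the rim front to within 1 mm. The gripper hid part of the front in that picture, but the final picture shows nothing sticking out.
- **Lid:** it stopped against the rim at about 12 N. Its top measured flat at 85 mm above the bench from the top camera and 86 mm from the scene camera, against 85 mm expected.
- **Case and neighbours:** the case's front corners are at the same pixels as at the start. The jar, spool, file and block are where they were, to within the detector's few millimetres. The arm was clear of everything.
- **What went wrong:** my first drawer approach was tilted too steeply for the arm and was refused before anything was touched, so I used a smaller tilt. The force while swinging the lid was lost in the sensor noise, so I confirmed from a picture that the lid was following the finger.

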